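# Comb the ferrite rods into their grooves

## Task

At the radio club's repair bench two ferrite rods lie askew across the ridges of the grooved wooden tray. Take the wide toothed hand rake and comb it across the tray, from one side towards the other, so that both rods drop fully into grooves and lie parallel to them; the rods are brittle and must not be touched with the gripper. Then stand the rake upright on its teeth on the bench, off the tray, and let go.

Things in the scene. Friction and masses are not known exactly. Their poses are not given: they have to be found in the camera images.
- tray: Fixed plywood tray, 162 x 224 mm; origin at the centre of its underside. Nine grooves along its x, side by side in y (pitch 24 mm, the middle one at y=0), 150 long, 20 wide, 13 deep, floor 6 mm up. Ridges 4 mm thick, rounded tops 19 mm above the bench. Side rails at y=+-109 mm are no higher than the ridges; end walls at x=+-78 mm stand 29 mm high, 150 mm apart inside. Beyond 65 mm from y=0 no rod lies.
- rake_grip (a point): Centre of the rake's grip, 63 mm above its tooth tips. Loose, 0.16 kg, 91 mm high, stands upright (z up) on its teeth. Grip: wooden block 40 mm in x, 20 in y, 56 high; pinch across y from above. Below: head 103 mm in x, 28 in y, 14 high, and 7 aluminium teeth 22 mm long, 26 mm in y: a 103 mm row along x that pushes when moved along y. Same after a half turn. Not the brush (like grip, head 44 mm).
- rod_a: Dark ferrite rod, 12 mm diameter, 100 mm long, 0.05 kg, loose; origin at its centre, x along it. Starts on the ridge tops (centre 25 mm up) on the tray's -y half, 24 to 38 degrees off the grooves. Seated, its centre is 12 mm up and the rake passes over it. Swept along the tray's y, tooth row parallel to the grooves, tips 1 to 4 mm above the ridges, the rake turns the rod until it drops in a groove.
- rod_b: Dark ferrite rod, 12 mm diameter, 100 mm long, 0.05 kg, loose; origin at its centre, x along it. Starts on the ridge tops (centre 25 mm up) on the tray's +y half, 24 to 38 degrees off the grooves. Seated, its centre is 12 mm up and the rake passes over it. Swept along the tray's y, tooth row parallel to the grooves, tips 1 to 4 mm above the ridges, the rake turns the rod until it drops in a groove.
Things that resemble listed ones, but are neither listed nor needed, are in the scene too. What is shaped like the rod_b but green is not meant. Leave any red look-alike of the part that bears rake_grip alone.

How it is judged:
By the outcome, as a careful person would: the job done as asked, in the order asked, and still so for the second after the job is handed in, with the robot touching nothing.
It also fails if it takes over 64 s, if anything falls off the work surface, if the arm or the gripper's body presses on something with over 40 N, if the wrist force passes 120 N, or if a joint passes its speed limit or range.

## Robot

A 6-joint arm with a two-finger parallel gripper is mounted at the origin on the work surface. World frame = base frame: x ahead of the robot, y to its left, z up, the work surface at z = 0. Lengths are in m, angles in rad, forces in N, time in s.
With the tool pointing down it reaches from about 0.25 to 0.85 m from the base axis. Payload 12.5 kg.
Tool frame: the origin (TCP) lies between the finger pads; the fingertips stand 19 mm ahead of it and the grasp point (between the pads) is the TCP; z points along the fingers, y is the direction in which the jaws open and shut (so a half turn about z gives the same grasp; the last joint's range is limited). The gripper opens to 93 mm and grips with 3 to 60 N. Pads are 15 mm wide; open, the fingers measure 128 mm over their backs; the gripper's body (75 mm by 188 mm) begins 65 mm behind the grasp point.
Start: joints at [1.131, 0.351, 1.652, -0, 1.139, -0.085], TCP at [0.191, 0.516, 0.238] pointing down, gripper open.
Joint ranges: [-2.75, 2.75], [-0.79, 2.1], [0.01, 2.65], [-1.57, 4.71], [0.07, 3.14], [-2.87, 2.87]. Speed limits (rad/s): [2.22, 2.22, 2.79, 3.14, 3.14, 3.14].

## Interface

Orientations are given as a 3x3 rotation matrix whose columns are the frame's x, y, z axes.
In Python, from station import bot gives the robot as it stands. The module is installed in compiled form; this text tells all that it offers.
- The arm moves only by the tool jog_arm, never from a script. Its argument "series" is a list that holds one entry, the list of rows, each a list of 7 numbers: the shift along the tool's x, y, z in mm, then the turn, a rotation vector about the tool's x, y, z in rad, then the opening, from 0 (shut) to 1 (fully open). A call has 1 to 20 rows; each row shifts and turns the commanded pose from where the row before left it, along the tool's axes as they then stand; what a row does not reach is not made up. A row lasts 1/12 s, in which the tool goes at most 41.7 mm and 7.16 degrees, less where a joint would pass 70% of its speed; a pose out of reach is approached as far as the arm can. A call is refused whole if a number of a shift passes 41.7 or a number of a turn 0.125, either way. A call with a gripper value outside its range is refused whole. The fingers move at their own pace and stop on an object; "grip_force" is the grip in N (left out, the last holds). Time passes only in rows, so rows that do not move let the fingers close. It gives the time, the measured TCP pose, the force and the opening at its end, in the units of the state.
- bot.get_state(): the state, without advancing time (a new reading comes with each control period).
- bot.read_camera(name): name is "scene" or "top" or "wrist"; returns (picture, depth): 420x560x3 uint8, blue, green, red; 420x560 float32, m along the optical axis (not along the pixel's ray), 0 where there is no reading.
- bot.calibration(name): a dict with "mtx" (3x3 intrinsics, pixels), "position" and "orientation" of the camera in the world. Camera axes: x right, y down, z forward; pixel columns grow to the right and rows downward; lengths in m; the calibration is good to about 2 mm. A picture is of the moment at which its call begins: read the wrist's pose just before it. calibration takes no time and is no camera call; for the wrist camera it gives the pose at the moment of the call.
- bot.hand_in(): hands the job in, once; it reports no verdict.
Trained networks look in the newest picture that a camera, given by its name, has taken for a name from the list of things; names that differ only in an ending like _2 or _b are one class to them, and where a whole thing is asked for, a point or a joint stands for the part that bears it (a point fixed in the world has none). Each returns a list of dicts, best first, with "p" (0 to 1); they miss things now and then, are a little off and sometimes report something else, mostly with a low value. They report only what shows in the picture. A call takes as long as a camera call. They do not tell look-alikes from the thing itself.
- bot.trace(camera, query): "region" (420x560 bool, what is visible of it) and "point" ([column, row] in pixels, amid what is visible of it).
- bot.landmark_of(camera, query): "point" ([column, row] in pixels: a listed point, or the origin of a listed thing).
The state is a dict: "clock": time; "joint_pos": joint angles; "joint_vel": joint speeds; "effort": joint torques, N m; "ee_pos": TCP position; "tcp_rot": TCP orientation; "contact_force": force on the tool from outside, world axes, zero at the start; "moment": the same for the moment, N m; "grip_width": finger opening in m.
Only numpy, scipy, OpenCV 4.12 (cv2) and the standard library are available. Lean on these libraries where they do the work, as an engineer would, in place of code of your own. Each camera call takes 0.05 s, during which the arm holds its last target. There are 200 camera calls.

## Working session

There is one attempt and no reset: what is moved stays moved. The work goes in short steps, Python scripts to look and compute and a tool call to move; the robot and the scene stay as the last step left them, time stands still between calls to the robot, and variables do not carry over. Pictures are saved under pics/ and viewed, about 8 in all and at most 12, crops included, and the job is handed in when it is done.

Besides the shell and the picture viewer there is one more tool, called as a command line: name --argument value ..., lists and objects as JSON in quotes. jog_arm: Moves the arm, as the interface text tells. Its arguments: {"type":"object","properties":{"series":{"type":"array"},"grip_force":{"type":"number"}},"required":["series"]}

```bash
mkdir -p pics
cat > h.py <<'E'
import numpy as np, cv2
from station import bot
def world(cam,pts,depth=None,z=None):
    c=bot.calibration(cam);K=np.array(c["mtx"]);R=np.array(c["orientation"]);p=np.array(c["position"])
    pts=np.atleast_2d(np.asarray(pts,float))
    r=np.c_[pts,np.ones(len(pts))]@np.linalg.inv(K).T
    if depth is not None: s=np.atleast_1d(depth)[:,None]; return p+(r*s)@R.T
    d=r@R.T; return p+d*((z-p[2])/d[:,2])[:,None]
def cloud(cam,dep,mask=None):
    v,u=np.nonzero((dep>0)&(mask if mask is not None else True))
    return world(cam,np.c_[u,v],dep[v,u])
E
python3 - <<'E'
from h import *
for c in ("top","scene"):
    im,d=bot.read_camera(c); cv2.imwrite(f"pics/{c}0.png",im); np.save(c,d)
    k=bot.calibration(c);print(c,np.round(k["position"],3),np.round(k["orientation"],3).tolist(),k["mtx"][0][0])
    for q in ("tray","rake_grip","rod_a"):
        for t in bot.trace(c,q)[:4]:
            P=cloud(c,d,t["region"]); print(c,q,round(t["p"],2),t["point"],t["region"].sum(),np.round(np.median(P,0),3))
    for q in ("tray","rake_grip","rod_a"):
        for t in bot.landmark_of(c,q)[:4]: print("lm",q,round(t["p"],2),np.round(t["point"]))
s=bot.get_state();print(s["clock"],s["ee_pos"],np.round(s["tcp_rot"],3),s["contact_force"])
E
```

```text
top [ 0.31  -0.004  1.024] [[0.025, -0.979, 0.204], [-1.0, -0.023, 0.009], [-0.004, -0.204, -0.979]] 518.7218726412823
top tray 0.86 [379.2, 202.1] 8937 [ 0.536 -0.196  0.009]
top tray 0.26 [395.2, 202.8] 271 [ 0.531 -0.219  0.031]
top rake_grip 0.86 [214.1, 183.4] 850 [0.547 0.133 0.038]
top rake_grip 0.86 [156.2, 153.0] 1044 [0.618 0.244 0.038]
top rod_a 0.8 [393.7, 202.4] 316 [ 0.534 -0.219  0.031]
top rod_a 0.74 [270.2, 199.9] 276 [0.531 0.018 0.012]
top rod_a 0.7 [375.4, 292.2] 331 [ 0.359 -0.183  0.012]
lm tray 0.66 [378. 202.]
lm rake_grip 0.67 [154. 146.]
lm rod_a 0.88 [392. 202.]
lm rod_a 0.77 [366. 201.]
lm rod_a 0.56 [372. 289.]
scene [1.14  0.137 0.678] [[-0.222, 0.651, -0.726], [0.975, 0.141, -0.171], [-0.009, -0.746, -0.666]] 510.4745190826698
scene tray 0.9 [183.4, 251.7] 8565 [ 0.546 -0.187  0.011]
scene rake_grip 0.95 [435.8, 322.9] 2270 [0.634 0.248 0.037]
scene rake_grip 0.64 [185.1, 253.0] 8433 [ 0.545 -0.187  0.011]
scene rake_grip 0.57 [365.1, 283.4] 1205 [0.581 0.139 0.037]
scene rod_a 0.63 [218.8, 191.9] 145 [ 0.361 -0.183  0.012]
scene rod_a 0.59 [292.9, 267.5] 351 [0.541 0.016 0.011]
scene rod_a 0.52 [198.2, 244.9] 259 [ 0.542 -0.161  0.031]
scene rod_a 0.5 [167.5, 242.3] 236 [ 0.543 -0.214  0.031]
lm tray 0.6 [183. 253.]
lm rake_grip 0.95 [365. 268.]
lm rake_grip 0.57 [439. 310.]
lm rod_a 0.85 [295. 269.]
lm rod_a 0.66 [169. 238.]
lm rod_a 0.64 [219. 196.]
lm rod_a 0.53 [200. 244.]
0.7 [0.1910393  0.51574317 0.2376652 ] [[-0.938  0.347  0.   ]
 [ 0.347  0.938  0.   ]
 [-0.     0.    -1.   ]] [ 0.41716896 -0.21880937  0.16518631]
```

View pics/top0.png

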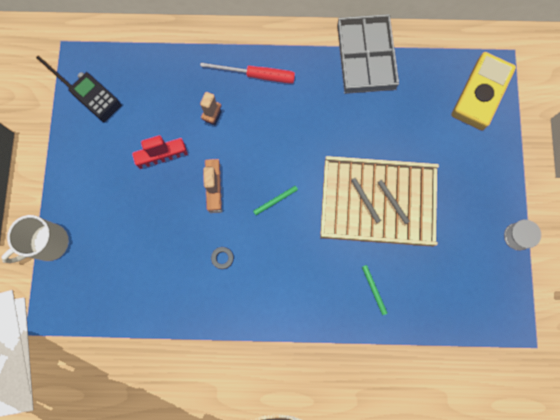

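View pics/scene0.png

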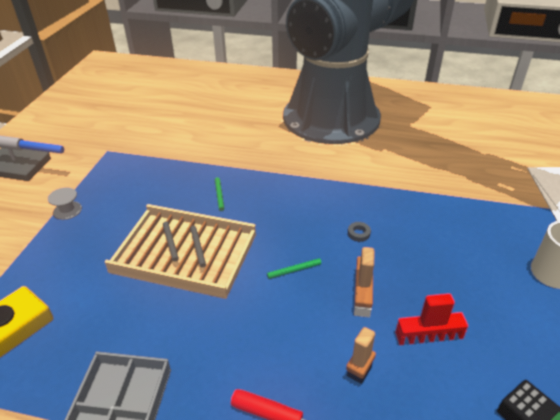

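```bash
cat > m.py <<'E'
from h import *
def rect(P):
    (c,s,a)=cv2.minAreaRect((P[:,:2]*1000).astype(np.float32)); return np.round(c,1),np.round(s,1),round(a,2)
def grip(c="top"):
    im,d=bot.read_camera(c)
    for t in bot.trace(c,"rake_grip")[:3]:
        m=cv2.dilate(t["region"].astype(np.uint8),np.ones((9,9)))>0
        P=cloud(c,d,m); T=P[P[:,2]>.085]; H=P[(P[:,2]>.028)&(P[:,2]<.042)]
        print(c,t["point"],"zmax",P[:,2].max().round(4),"top",rect(T),len(T),"head",rect(H),len(H))
    return im,d
if __name__=="__main__":
    im,d=grip(); cam="top"
    t=bot.trace(cam,"tray")[0]; P=cloud(cam,d,cv2.dilate(t["region"].astype(np.uint8),np.ones((5,5)))>0)
    P=P[P[:,2]>.008]; print("tray",rect(P)); E=P[(P[:,2]>.025)]
    Q=cloud(cam,d); Q=Q[(abs(Q[:,0]-.54)<.14)&(abs(Q[:,1]+.19)<.15)]
    print("high",rect(Q[Q[:,2]>.022]), np.percentile(Q[:,2],[50,90,99]))
    for q in bot.trace(cam,"rod_a"):
        R=cloud(cam,d,q["region"]); print("rod",q["point"],rect(R),np.median(R[:,2]))
    g,dd=bot.read_camera("scene"); 
    a=cv2.resize(im[85:225,120:300],None,fx=2.2,fy=2.2,interpolation=2); b=cv2.resize(g[225:400,320:500],(396,385),interpolation=2)
    cv2.imwrite("pics/crop1.png",np.hstack([cv2.copyMakeBorder(a,0,385-a.shape[0],0,0,0),b]))
    tr=cv2.resize(im[140:260,305:455],None,fx=5,fy=5,interpolation=2); cv2.imwrite("pics/tray1.png",tr)
E
python3 m.py
```

```text
top [156.0, 152.4] zmax 0.0953 top (array([623.1, 248.1]), array([20.6, 40.3]), 18.43) 221 head (array([623.5, 248.1]), array([ 29. , 102.9]), 18.81) 528
tray (array([ 539.9, -193.9]), array([225.5, 170.1]), 87.17)
high (array([ 536.6, -193.3]), array([224.3, 162.9]), 87.01) [0.00454466 0.02103005 0.03265282]
rod [368.9, 198.3] (array([ 535.4, -164.6]), array([95.9, 11.6]), 29.76) 0.03110699074182166
rod [274.3, 197.0] (array([535.5,  13.3]), array([12.5, 99.5]), 33.24) 0.01193688869913978
rod [394.1, 200.5] (array([ 537.4, -221.2]), array([103. ,  20.7]), 32.38) 0.03078661990051712
rod [374.3, 288.9] (array([ 362.4, -182.9]), array([96.9, 12.2]), 22.72) 0.012449826406831122
```

View pics/crop1.png

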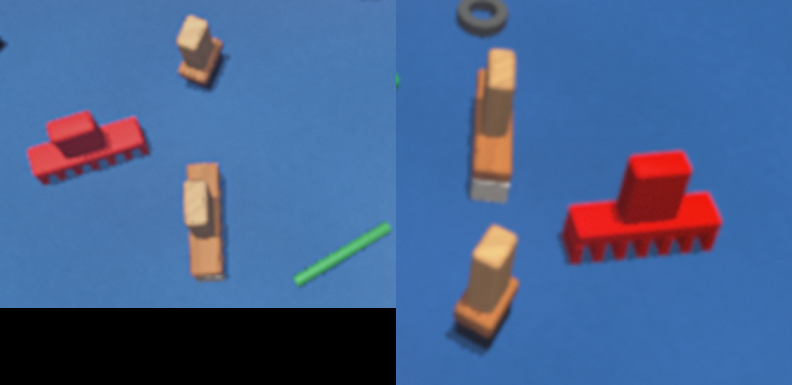

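View pics/tray1.png

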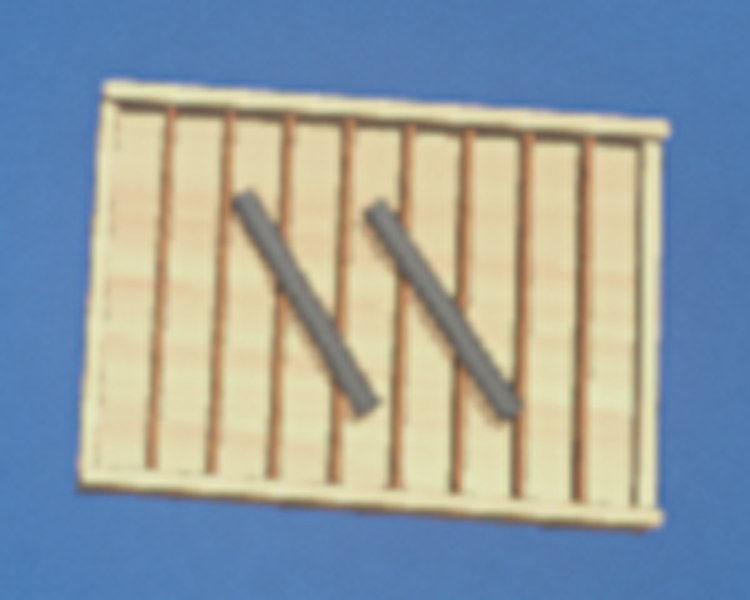

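The rake meant is the wooden one at top (213,186), with a long head and aluminium teeth. The piece at (210,108) is the short-headed brush and (160,150) is the red look-alike. The dark rods are at (368,198) and (394,200); the green ones are decoys.

Run:
```python
from m import *
for cam in ("top","scene"):
    d=np.load(cam+".npy"); P=cloud(cam,d)
    P=P[(abs(P[:,0]-.547)<.062)&(abs(P[:,1]-.133)<.045)]
    print(cam,"mat",np.median(P[P[:,2]<.015][:,2]))
    for a,b in ((.085,.1),(.03,.042)):
        Q=P[(P[:,2]>a)&(P[:,2]<b)]; print(rect(Q),len(Q),np.median(Q[:,2]))
    Q=cloud(cam,d); Q=Q[(abs(Q[:,0]-.537)<.12)&(abs(Q[:,1]+.193)<.14)]
    H=Q[(Q[:,2]>.022)]; print("tray",rect(H))
s=bot.get_state();R=s["tcp_rot"]
print(np.degrees(np.arctan2(R[1,0],R[0,0])))
```

```text
top mat 0.0016176278629218555
(array([558.1, 136.6]), array([38.8, 18.8]), 2.63) 221 0.09124612374105812
(array([558.1, 136.6]), array([103. ,  28.1]), 4.86) 442 0.03661323393102511
tray (array([ 536.9, -193.2]), array([224. , 163.5]), 87.04)
scene mat 0.0013375508664654756
(array([562.3, 138.5]), array([39.7, 19.2]), 5.73) 249 0.0911776692335291
(array([560.4, 138.2]), array([99.2, 28. ]), 5.52) 390 0.03655807969983299
tray (array([ 539.1, -191.7]), array([223.8, 167.5]), 87.07)
159.6716008014321
```

jog_arm --series '[[[-26.5,-12.7,0,0,0,0,1],[-26.5,-12.7,0,0,0,0,1],[-26.5,-12.7,0,0,0,0,1],[-26.5,-12.7,0,0,0,0,1],[-26.5,-12.7,0,0,0,0,1],[-26.5,-12.7,0,0,0,0,1],[-26.5,-12.7,0,0,0,0,1],[-26.5,-12.7,0,0,0,0,1],[-26.5,-12.7,0,0,0,0,1],[-26.5,-12.7,0,0,0,0,1],[-26.5,-12.7,0,0,0,0,1],[-26.5,-12.7,0,0,0,0,1],[-26.5,-12.7,0,0,0,0,1],[-26.5,-12.7,0,0,0,0,1],[-26.5,-12.7,0,0,0,0,1],[-26.5,-12.7,0,0,0,0,1],[-26.5,-12.7,0,0,0,0,1],[-26.5,-12.7,0,0,0,0,1],[0,0,0,0,0,-0.109,1],[0,0,0,0,0,-0.109,1]]]'

```text
clock: 2.62
ee_pos: [0.5598, 0.1344, 0.2373]
tcp_rot: [[-0.991, 0.134, -0.0], [0.134, 0.991, -0.0], [0.0, -0.0, -1.0]]
contact_force: [0.2, 0.1, 0.1]
grip_width: 0.0926
```

jog_arm --series '[[[0,0,0,0,0,-0.109,1],[0,0,0,0,0,-0.109,1],[0,0,0,0,0,0,1],[0,0,0,0,0,0,1],[0,0,0,0,0,0,1]]]'

```text
clock: 3.03
ee_pos: [0.5589, 0.1357, 0.2376]
tcp_rot: [[-0.997, -0.078, 0.0], [-0.078, 0.997, 0.0], [-0.0, 0.0, -1.0]]
contact_force: [0.6, 0.9, -0.3]
grip_width: 0.0931
```

```bash
cat >> h.py <<'E'
def plan(x,y,z,yaw):
    """remaining shift (mm, tool axes) and turn about tool z (rad) so the tool x axis has this world yaw (deg)"""
    s=bot.get_state();R=np.array(s["tcp_rot"]);p=np.array(s["ee_pos"])
    d=R.T@(np.array([x,y,z])-p)*1000; a=np.arctan2(R[1,0],R[0,0])
    t=(np.radians(yaw)-a+np.pi)%(2*np.pi)-np.pi
    print("t",round(s["clock"],2),"p",p.round(4),"yaw",np.degrees(a).round(2),"tilt",R[:,2].round(4),"F",np.round(s["contact_force"],1),"w",round(s["grip_width"],4),"shift",d.round(1),"turn",round(-t,4))
E
python3 - <<'E'
from m import *
plan(.559,.137,.065,184.7)
im,d=bot.read_camera("wrist"); P=cloud("wrist",d); print(len(P),np.median(P[P[:,2]<.015][:,2]))
P=P[(abs(P[:,0]-.559)<.065)&(abs(P[:,1]-.137)<.045)]
for a,b in ((.085,.1),(.03,.042)):
    Q=P[(P[:,2]>a)&(P[:,2]<b)]; print(rect(Q),len(Q),np.median(Q[:,2]))
cv2.imwrite("pics/w1.png",im)
E
```

```text
t 3.03 p [0.5589 0.1357 0.2376] yaw -175.55 tilt [ 0.  0. -1.] F [ 0.6  0.9 -0.3] w 0.0931 shift [ -0.2   1.3 172.6] turn -0.0043
234289 0.00026020919318436864
(array([558.9, 140.4]), array([38.5, 19.6]), 4.22) 903 0.0901910870583238
(array([559.9, 140. ]), array([102.2,  27.7]), 4.49) 1362 0.0353418564824001
```

jog_arm --series '[[[0,3,20,0,0,0,1],[0,0,25,0,0,0,1],[0,0,25,0,0,0,1],[0,0,25,0,0,0,1],[0,0,25,0,0,0,1],[0,0,20,0,0,0,1],[0,0,17,0,0,0,1],[0,0,15,0,0,0,1],[0,0,0,0,0,0,1],[0,0,0,0,0,0,0],[0,0,0,0,0,0,0],[0,0,0,0,0,0,0],[0,0,0,0,0,0,0],[0,0,0,0,0,0,0],[0,0,0,0,0,0,0],[0,0,0,0,0,0,0],[0,0,0,0,0,0,0],[0,0,0,0,0,0,0],[0,0,0,0,0,0,0]]]' --grip_force 35

```text
clock: 4.67
ee_pos: [0.5587, 0.1387, 0.0656]
tcp_rot: [[-0.997, -0.081, -0.0], [-0.081, 0.997, -0.0], [0.0, -0.0, -1.0]]
contact_force: [0.1, 0.1, -0.0]
grip_width: 0.0311
```

```bash
python3 -c "
from h import *
plan(.559,.139,.12,184.7)"
```

```text
t 4.67 p [0.5587 0.1387 0.0656] yaw -175.35 tilt [-1.e-04 -0.e+00 -1.e+00] F [ 0.1  0.1 -0. ] w 0.0311 shift [ -0.4   0.3 -54.4] turn -0.0009
```

jog_arm --series '[[[0,0,0,0,0,0,0],[0,0,0,0,0,0,0],[0,0,0,0,0,0,0],[0,0,0,0,0,0,0],[0,0,-10,0,0,0,0],[0,0,-15,0,0,0,0],[0,0,-15,0,0,0,0],[0,0,-15,0,0,0,0],[0,0,0,0,0,0.0667,0],[0,0,0,0,0,0.0667,0],[0,0,0,0,0,0,0],[0,0,0,0,0,0,0]]]'

```text
clock: 5.67
ee_pos: [0.5586, 0.1387, 0.1211]
tcp_rot: [[-0.999, 0.05, 0.0], [0.05, 0.999, 0.0], [-0.0, 0.0, -1.0]]
contact_force: [-0.1, 0.3, -1.1]
grip_width: 0.02
```

Run:
```python
from m import *
plan(.5427,-.103,.115,177)
im,d=bot.read_camera("wrist"); cv2.imwrite("pics/w2.png",im)
P=cloud("wrist",d); 
Q=P[(abs(P[:,0]-.559)<.08)&(abs(P[:,1]-.139)<.05)&(P[:,2]>.03)]
print(rect(Q),np.percentile(Q[:,2],[2,50,98]))
im,d=bot.read_camera("scene"); P=cloud("scene",d)
H=P[(abs(P[:,0]-.559)<.08)&(abs(P[:,1]-.139)<.05)&(P[:,2]>.02)]
h,e=np.histogram(H[:,2],np.arange(.02,.14,.004)); print(list(zip(e.round(3),h)))
cv2.imwrite("pics/s2.png",cv2.resize(im[150:350,130:430],None,fx=2.5,fy=2.5))
```

```text
t 5.67 p [0.5586 0.1387 0.1211] yaw 177.12 tilt [ 2.e-04  0.e+00 -1.e+00] F [-0.1  0.3 -1.1] w 0.02 shift [   3.8 -242.2    6. ] turn 0.0022
(array([531.6, 139.4]), array([83.3, 69.8]), 47.29) [0.09031797 0.20908686 0.2219234 ]
[(np.float64(0.02), np.int64(0)), (np.float64(0.024), np.int64(0)), (np.float64(0.028), np.int64(0)), (np.float64(0.032), np.int64(0)), (np.float64(0.036), np.int64(0)), (np.float64(0.04), np.int64(0)), (np.float64(0.044), np.int64(0)), (np.float64(0.048), np.int64(0)), (np.float64(0.052), np.int64(1)), (np.float64(0.056), np.int64(26)), (np.float64(0.06), np.int64(27)), (np.float64(0.064), np.int64(26)), (np.float64(0.068), np.int64(26)), (np.float64(0.072), np.int64(33)), (np.float64(0.076), np.int64(35)), (np.float64(0.08), np.int64(29)), (np.float64(0.084), np.int64(34)), (np.float64(0.088), np.int64(220)), (np.float64(0.092), np.int64(162)), (np.float64(0.096), np.int64(23)), (np.float64(0.1), np.int64(26)), (np.float64(0.104), np.int64(50)), (np.float64(0.108), np.int64(51)), (np.float64(0.112), np.int64(54)), (np.float64(0.116), np.int64(64)), (np.float64(0.12), np.int64(57)), (np.float64(0.124), np.int64(66)), (np.float64(0.128), np.int64(59)), (np.float64(0.132), np.int64(66))]
```

View pics/s2.png

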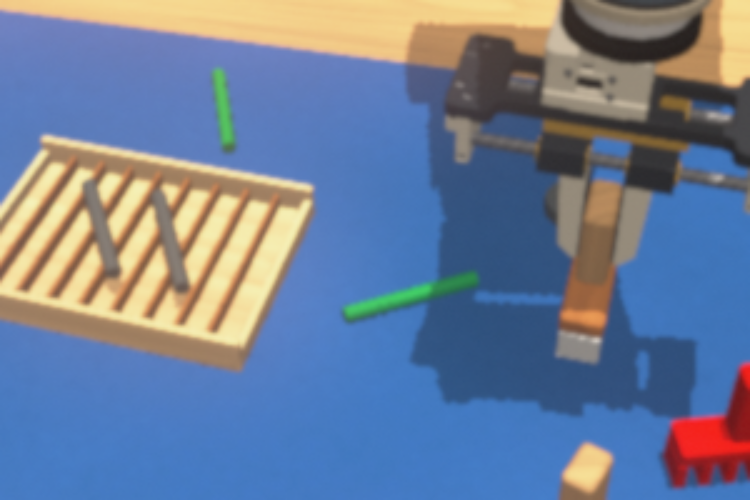

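The scene view shows the rake held straight, with its tips at about z=0.055. Next I move it over the +y side of the tray.

jog_arm --series '[[[4,-10,0,0,0,0,0],[0,-22,0,0,0,0,0],[0,-25,0,0,0,0,0],[0,-25,0,0,0,0,0],[0,-25,0,0,0,0,0],[0,-25,0,0,0,0,0],[0,-25,0,0,0,0,0],[0,-25,0,0,0,0,0],[0,-25,0,0,0,0,0],[0,-20,0,0,0,0,0],[0,-15,0,0,0,0,0],[0,0,0,0,0,0,0],[0,0,0,0,0,0,0]]]'

```text
clock: 6.85
ee_pos: [0.5415, -0.1034, 0.1205]
tcp_rot: [[-0.999, 0.053, -0.0], [0.053, 0.999, 0.0], [0.0, 0.0, -1.0]]
contact_force: [-0.6, 0.6, -0.8]
grip_width: 0.0198
```

Run:
```python
from m import *
plan(.5427,-.103,.0875,177)
im,d=bot.read_camera("wrist"); P=cloud("wrist",d)
Q=P[(abs(P[:,0]-.539)<.12)&(abs(P[:,1]+.193)<.14)]
H=Q[(Q[:,2]>.022)&(Q[:,2]<.03)]; print("walls",rect(H))
T=Q[(Q[:,1]<-.13)&(Q[:,2]<.04)];h,e=np.histogram(T[:,2],np.arange(0,.04,.001)); print(h.tolist())
R=Q[(Q[:,2]>.0295)&(Q[:,2]<.035)&(abs(Q[:,0]-.537)<.06)]; print("rods",rect(R),len(R))
# rake tips
K=P[(abs(P[:,1]+.103)<.03)&(P[:,2]>.045)&(P[:,2]<.1)&(abs(P[:,0]-.54)<.1)]; print("rake",rect(K),len(K),np.percentile(K[:,2],[1,50]))
```

```text
t 6.85 p [ 0.5415 -0.1034  0.1205] yaw 176.96 tilt [-4.e-04  2.e-04 -1.e+00] F [-0.6  0.6 -0.8] w 0.0198 shift [-1.2  0.5 33. ] turn -0.0007
walls (array([ 534.5, -189. ]), array([223.3, 156.2]), 87.34)
[6366, 1357, 61, 202, 3615, 10348, 4950, 936, 653, 655, 658, 653, 713, 650, 756, 718, 954, 2200, 2850, 895, 90, 61, 76, 114, 159, 194, 371, 1034, 1763, 1531, 947, 177, 4, 0, 0, 0, 0, 0, 0]
rods (array([ 530.7, -189.6]), array([119.4,  54.2]), 32.17) 1760
rake (array([ 514. , -100.3]), array([28.1, 46.3]), 87.01) 3678 [0.0595976  0.09030481]
```

jog_arm --series '[[[0,0,11,0,0,0,0],[0,0,11,0,0,0,0],[0,0,11,0,0,0,0],[0,0,0,0,0,0,0],[0,0,0,0,0,0,0],[0,-3,0,0,0,0,0],[0,-3,0,0,0,0,0],[0,-3,0,0,0,0,0],[0,-3,0,0,0,0,0],[0,-3,0,0,0,0,0],[0,-3,0,0,0,0,0],[0,-3,0,0,0,0,0],[0,-3,0,0,0,0,0],[0,-3,0,0,0,0,0],[0,-3,0,0,0,0,0],[0,0,0,0,0,0,0]]]'

```text
clock: 8.23
ee_pos: [0.5405, -0.1333, 0.0877]
tcp_rot: [[-0.999, 0.052, 0.0], [0.052, 0.999, -0.0], [-0.0, -0.0, -1.0]]
contact_force: [-0.1, 1.3, -1.2]
grip_width: 0.0198
```

jog_arm --series '[[[0,-3,0,0,0,0,0],[0,-3,0,0,0,0,0],[0,-3,0,0,0,0,0],[0,-3,0,0,0,0,0],[0,-3,0,0,0,0,0],[0,-3,0,0,0,0,0],[0,-3,0,0,0,0,0],[0,-3,0,0,0,0,0],[0,-3,0,0,0,0,0],[0,-3,0,0,0,0,0],[0,-3,0,0,0,0,0],[0,-3,0,0,0,0,0],[0,-3,0,0,0,0,0],[0,-3,0,0,0,0,0],[0,-3,0,0,0,0,0],[0,0,0,0,0,0,0]]]'

```text
clock: 9.57
ee_pos: [0.5381, -0.1783, 0.0877]
tcp_rot: [[-0.999, 0.053, 0.0], [0.053, 0.999, -0.0], [-0.0, -0.0, -1.0]]
contact_force: [-0.1, -1.2, -1.2]
grip_width: 0.0196
```

Run:
```python
from m import *
plan(.5337,-.279,.0871,177)
im,d=bot.read_camera("scene")
w,_=bot.read_camera("wrist")
cv2.imwrite("pics/s3.png",np.hstack([cv2.resize(im[170:320,80:280],(400,300)),cv2.resize(w,(400,300))]))
```

```text
t 9.57 p [ 0.5381 -0.1783  0.0877] yaw 176.99 tilt [ 1.e-04 -1.e-04 -1.e+00] F [-0.1 -1.2 -1.2] w 0.0196 shift [  -0.9 -100.8    0.6] turn -0.0002
```

View pics/s3.png

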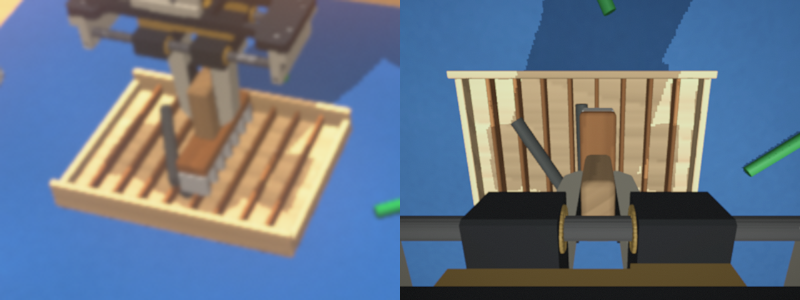

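The crop shows one rod already parallel beside the rake at (580,110), and the other still askew ahead of it at (515,120). I continue the sweep.

jog_arm --series '[[[0,-3,0,0,0,0,0],[0,-3,0,0,0,0,0],[0,-3,0,0,0,0,0],[0,-3,0,0,0,0,0],[0,-3,0,0,0,0,0],[0,-3,0,0,0,0,0],[0,-3,0,0,0,0,0],[0,-3,0,0,0,0,0],[0,-3,0,0,0,0,0],[0,-3,0,0,0,0,0],[0,-3,0,0,0,0,0],[0,-3,0,0,0,0,0],[0,-3,0,0,0,0,0],[0,-3,0,0,0,0,0],[0,-3,0,0,0,0,0],[0,0,0,0,0,0,0]]]'

```text
clock: 11.0
ee_pos: [0.5358, -0.2232, 0.0876]
tcp_rot: [[-0.999, 0.052, 0.0], [0.052, 0.999, -0.0], [-0.0, -0.0, -1.0]]
contact_force: [0.3, 0.6, -1.1]
grip_width: 0.0201
```

jog_arm --series '[[[0,-3,0,0,0,0,0],[0,-3,0,0,0,0,0],[0,-3,0,0,0,0,0],[0,-3,0,0,0,0,0],[0,-3,0,0,0,0,0],[0,-3,0,0,0,0,0],[0,-3,0,0,0,0,0],[0,-3,0,0,0,0,0],[0,-3,0,0,0,0,0],[0,-3,0,0,0,0,0],[0,-3,0,0,0,0,0],[0,-3,0,0,0,0,0],[0,0,0,0,0,0,0]]]'

```text
clock: 12.08
ee_pos: [0.5339, -0.2592, 0.0876]
tcp_rot: [[-0.999, 0.053, 0.0], [0.053, 0.999, -0.0], [-0.0, -0.0, -1.0]]
contact_force: [0.2, -0.7, -0.9]
grip_width: 0.0198
```

Run:
```python
from m import *
plan(.5337,-.279,.0871,177)
im,d=bot.read_camera("scene")
w,_=bot.read_camera("wrist")
cv2.imwrite("pics/s4.png",np.hstack([cv2.resize(im[170:320,80:280],(400,300)),cv2.resize(w,(400,300))]))
for c in ("wrist","scene"):
    dd=bot.read_camera(c)[1]
    for q in bot.trace(c,"rod_a"):
        R=cloud(c,dd,q["region"]); print(c,"rod",round(q["p"],2),q["point"],rect(R),np.percentile(R[:,2],[5,50,95]).round(3))
```

```text
t 12.08 p [ 0.5339 -0.2592  0.0876] yaw 176.99 tilt [ 1.e-04 -2.e-04 -1.e+00] F [ 0.2 -0.7 -0.9] w 0.0198 shift [ -0.8 -19.8   0.6] turn -0.0002
wrist rod 0.85 [374.1, 204.5] (array([ 528.1, -189.6]), array([15.2, 87.2]), 87.88) [0.012 0.016 0.018]
wrist rod 0.76 [302.8, 191.6] (array([ 514.9, -237.3]), array([64.1,  8.8]), 1.17) [0.013 0.016 0.018]
wrist rod 0.59 [421.3, 5.3] (array([ 401.9, -160.9]), array([13.8, 16.5]), 23.59) [0.005 0.01  0.012]
scene rod 0.86 [155.8, 245.3] (array([ 538.4, -243.5]), array([102.4,  19.9]), 2.51) [0.009 0.017 0.02 ]
scene rod 0.76 [180.0, 248.9] (array([ 538.4, -194.9]), array([16.6, 98.4]), 87.41) [0.008 0.017 0.02 ]
scene rod 0.71 [292.1, 268.0] (array([534.5,  12.4]), array([23.8, 99.7]), 32.46) [0.001 0.01  0.014]
scene rod 0.51 [219.1, 197.7] (array([ 366.8, -180.5]), array([100.9,  12.1]), 23.39) [0.007 0.011 0.014]
```

View pics/s4.png

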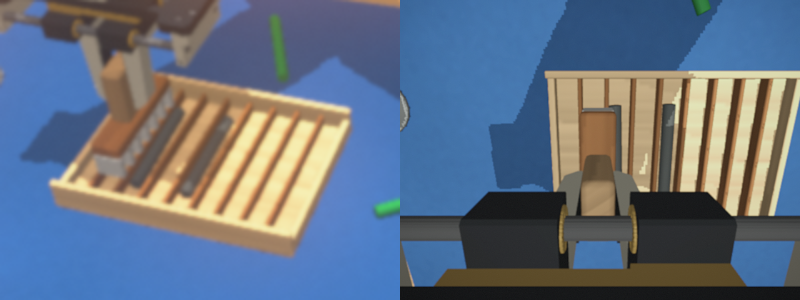

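Both rods are parallel and down in grooves: their tops read about 18 mm up, at scene (156,245) and (180,249). I finish the stroke, lift, and carry the rake back.

jog_arm --series '[[[0,-3,0,0,0,0,0],[0,-3,0,0,0,0,0],[0,-3,0,0,0,0,0],[0,-3,0,0,0,0,0],[0,0,0,0,0,0,0],[0,0,-8,0,0,0,0],[0,0,-14,0,0,0,0],[0,0,-14,0,0,0,0],[0,0,-14,0,0,0,0],[0,0,0,0,0,0,0],[0,12,0,0,0,0,0],[0,20,0,0,0,0,0],[0,25,0,0,0,0,0],[0,25,0,0,0,0,0],[0,25,0,0,0,0,0],[0,25,0,0,0,0,0],[0,25,0,0,0,0,0],[0,25,0,0,0,0,0],[0,25,0,0,0,0,0],[0,25,0,0,0,0,0]]]'

```text
clock: 14.05
ee_pos: [0.5445, -0.0368, 0.1367]
tcp_rot: [[-0.999, 0.052, -0.002], [0.052, 0.999, 0.0], [0.002, 0.0, -1.0]]
contact_force: [0.9, 0.3, -1.4]
grip_width: 0.0201
```

jog_arm --series '[[[-3,25,0,0,0,0,0],[-3,25,0,0,0,0,0],[0,25,0,0,0,0,0],[0,25,0,0,0,0,0],[0,25,0,0,0,0,0],[0,20,0,0,0,0,0],[0,12,0,0,0,0,0],[0,8,0,0,0,0,0],[0,0,0,0,0,0,0],[0,0,0,0,0,0,0],[0,0,0,0,0,0,0]]]'

```text
clock: 14.97
ee_pos: [0.5599, 0.1247, 0.1375]
tcp_rot: [[-0.999, 0.053, -0.0], [0.053, 0.999, -0.0], [0.0, -0.0, -1.0]]
contact_force: [-0.0, 0.6, -1.7]
grip_width: 0.0198
```

Run:
```python
from m import *
plan(.56,.125,.0656,177)
im,d=bot.read_camera("scene"); P=cloud("scene",d)
for q in bot.trace("scene","rod_a"):
    R=P2=cloud("scene",d,q["region"]); print("rod",round(q["p"],2),q["point"],rect(R),np.percentile(R[:,2],[50,95]).round(3))
H=P[(abs(P[:,0]-.56)<.08)&(abs(P[:,1]-.125)<.05)&(P[:,2]>.02)&(P[:,2]<.15)]
print("lowest",np.sort(H[:,2])[[5,20,50]])
```

```text
t 14.97 p [0.5599 0.1247 0.1375] yaw 176.97 tilt [-3.e-04 -2.e-04 -1.e+00] F [-0.   0.6 -1.7] w 0.0198 shift [-0.1  0.3 71.9] turn -0.0005
rod 0.74 [182.9, 247.2] (array([ 532.1, -194.1]), array([ 16.4, 111.7]), 88.04) [0.017 0.02 ]
rod 0.66 [158.7, 240.4] (array([ 531.3, -241.4]), array([ 12.4, 112.3]), 88.99) [0.018 0.02 ]
rod 0.62 [292.5, 270.2] (array([534.8,  11.7]), array([23.9, 98.8]), 33.53) [0.011 0.014]
rod 0.47 [220.3, 197.2] (array([ 367.6, -180.2]), array([98.2, 12.1]), 22.8) [0.012 0.014]
lowest [0.07437896 0.07569527 0.0799172 ]
```

jog_arm --series '[[[0,0,15,0,0,0,0],[0,0,15,0,0,0,0],[0,0,15,0,0,0,0],[0,0,12,0,0,0,0],[0,0,8,0,0,0,0],[0,0,3,0,0,0,0],[0,0,2,0,0,0,0],[0,0,1,0,0,0,0],[0,0,0,0,0,0,0],[0,0,0,0,0,0,0],[0,0,0,0,0,0,0],[0,0,0,0,0,0,0]]]'

```text
clock: 16.07
ee_pos: [0.5602, 0.1256, 0.067]
tcp_rot: [[-0.999, 0.052, 0.001], [0.052, 0.999, 0.0], [-0.001, 0.0, -1.0]]
contact_force: [-0.5, -0.5, -1.7]
grip_width: 0.0196
```

jog_arm --series '[[[0,0,1,0,0,0,0],[0,0,0,0,0,0,0],[0,0,0,0,0,0,0]]]'

```text
clock: 16.32
ee_pos: [0.5599, 0.1256, 0.0656]
tcp_rot: [[-0.999, 0.052, -0.0], [0.052, 0.999, -0.0], [0.0, -0.0, -1.0]]
contact_force: [-0.2, 0.3, -2.1]
grip_width: 0.0201
```

jog_arm --series '[[[0,0,0.5,0,0,0,0],[0,0,0,0,0,0,0],[0,0,0,0,0,0,0]]]'

```text
clock: 16.57
ee_pos: [0.56, 0.1256, 0.0655]
tcp_rot: [[-0.999, 0.052, 0.0], [0.052, 0.999, -0.0], [-0.0, -0.0, -1.0]]
contact_force: [-2.9, -0.8, 4.4]
grip_width: 0.0201
```

Contact with the bench is felt (the vertical force rose about 6 N). I release and retreat upward.

jog_arm --series '[[[0,0,0,0,0,0,0.3],[0,0,0,0,0,0,0.4],[0,0,0,0,0,0,0.6],[0,0,0,0,0,0,0.7],[0,0,0,0,0,0,0.7],[0,0,0,0,0,0,0.7],[0,0,0,0,0,0,0.7],[0,0,0,0,0,0,0.7],[0,0,0,0,0,0,0.7]]]'

```text
clock: 17.32
ee_pos: [0.56, 0.1255, 0.0651]
tcp_rot: [[-0.999, 0.052, 0.0], [0.052, 0.999, -0.0], [-0.0, -0.0, -1.0]]
contact_force: [-0.8, -0.1, 0.1]
grip_width: 0.065
```

jog_arm --series '[[[0,0,-5,0,0,0,0.7],[0,0,-15,0,0,0,0.7],[0,0,-20,0,0,0,0.7],[0,0,-25,0,0,0,0.7],[0,0,-25,0,0,0,0.7],[0,0,-25,0,0,0,0.7],[0,0,-25,0,0,0,0.7],[-20,0,0,0,0,0,0.7],[30,0,0,0,0,0,0.7],[30,0,0,0,0,0,0.7],[30,0,0,0,0,0,0.7],[30,0,0,0,0,0,0.7],[30,0,0,0,0,0,0.7],[20,0,0,0,0,0,0.7],[0,0,0,0,0,0,0.7],[0,0,0,0,0,0,0.7]]]'

```text
clock: 18.65
ee_pos: [0.4102, 0.1335, 0.2058]
tcp_rot: [[-0.999, 0.052, 0.001], [0.052, 0.999, 0.0], [-0.001, 0.0, -1.0]]
contact_force: [0.7, -0.3, 0.3]
grip_width: 0.0654
```

Run:
```python
from m import *
plan(.56,.125,.0656,177)
for c in ("scene","top"):
    im,d=bot.read_camera(c); P=cloud(c,d)
    for q in bot.trace(c,"rod_a"):
        R=cloud(c,d,q["region"]); print(c,"rod",round(q["p"],2),q["point"],rect(R),np.percentile(R[:,2],[50,95]).round(3))
    K=P[(abs(P[:,0]-.56)<.065)&(abs(P[:,1]-.125)<.045)]
    for a,b in ((.085,.1),(.03,.042)):
        Q=K[(K[:,2]>a)&(K[:,2]<b)]; print(c,"rake",rect(Q) if len(Q) else None,len(Q),np.median(Q[:,2]))
    if c=="scene": cv2.imwrite("pics/s5.png",cv2.resize(im[150:400,90:490],None,fx=2,fy=2))
```

```text
t 18.65 p [0.4102 0.1335 0.2058] yaw 177.04 tilt [ 1.4e-03  2.0e-04 -1.0e+00] F [ 0.7 -0.3  0.3] w 0.0654 shift [-149.9   -0.8  140.4] turn 0.0007
scene rod 0.74 [293.3, 268.7] (array([535.1,  12.4]), array([23.2, 99.1]), 33.27) [0.01  0.014]
scene rod 0.6 [156.7, 241.1] (array([ 535.1, -242.6]), array([ 15.8, 102.4]), 88.28) [0.017 0.02 ]
scene rod 0.54 [180.7, 249.6] (array([ 538.2, -192.4]), array([ 11.1, 100.4]), 87.94) [0.018 0.02 ]
scene rod 0.52 [221.0, 192.1] (array([ 358.6, -184.4]), array([118.8,  17.2]), 19.98) [0.011 0.014]
scene rake (array([563.8, 124.8]), array([19.8, 41.8]), 86.98) 246 0.09116248147145029
scene rake (array([563.6, 124.7]), array([ 27.9, 104. ]), 87.13) 449 0.03639613072307246
top rod 0.9 [373.7, 292.6] (array([ 361.6, -183.6]), array([98.9, 15.1]), 24.84) [0.012 0.016]
top rod 0.82 [405.0, 204.5] (array([ 531.7, -244.5]), array([14.3, 97.5]), 87.75) [0.018 0.022]
top rod 0.81 [379.1, 203.1] (array([ 533.6, -194.5]), array([12.2, 99.5]), 87.54) [0.018 0.021]
top rod 0.65 [273.9, 198.0] (array([537.3,  12.9]), array([ 15.5, 103.1]), 33.4) [0.012 0.015]
top rake (array([559.7, 122. ]), array([40.8, 19. ]), 1.94) 171 0.09146747212303441
top rake (array([560.3, 122.5]), array([ 27.9, 103. ]), 87.76) 292 0.03626245865581801
```

View pics/s5.png

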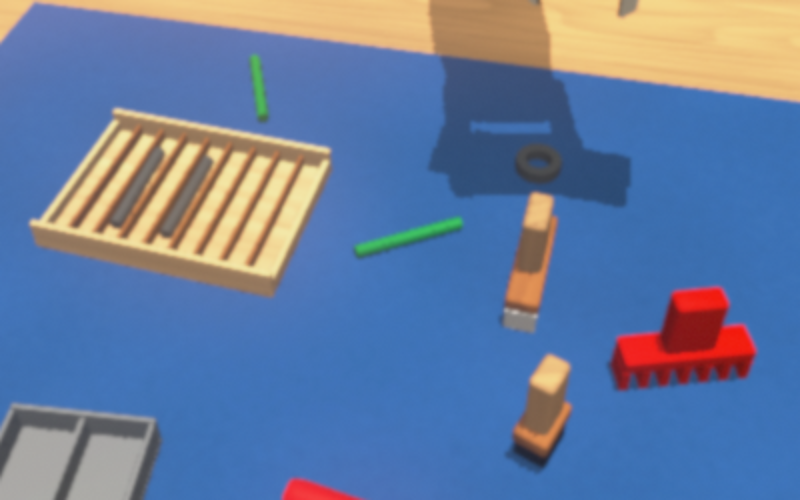

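The picture shows both rods lying in grooves at crop (137,187) and (188,196), and the rake upright and free at (533,260). Nothing else has moved, so I hand in.

```bash
python3 -c "
from station import bot
print(bot.hand_in())"
```

```text
the job is handed in; nothing more can be done
None
```

I took the wide wooden rake and combed it across the tray from +y to −y, with the tips about 3 mm above the ridges. Both dark rods dropped into grooves. I then stood the rake on its teeth on the bench at about (0.56, 0.125), let go and moved the arm clear, handing in at about 19 s.

- **Rods:** the last views from both fixed cameras put each rod's long axis within about 1.5° of the grooves. Their tops read about 18 mm up, which is the seated height. Nothing disagreed beyond the few millimetres of calibration error.
- **Rake:** its grip top is at 91 mm and its head top at 36 mm, so it stands upright and free, off the tray.
- **Forces and other items:** the gripper never came near the rods. The forces I read stayed around 5 N or below, at the end of each move only. The look-alikes were not touched.

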